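Load the price-tag printer and trip its feed switch

ROBOT

A 7-joint arm with a two-finger parallel gripper is mounted at the origin on the work surface. World frame = base frame: x ahead of the robot, y to its left, z up, the work surface at z = 0. Lengths are in m, angles in degrees, forces in N, time in s.
With the tool pointing down it reaches from about 0.425 to 0.875 m from the base axis. Payload 4.7 kg.
Tool frame: the origin (TCP) lies at the very end of the fingers, on their centre line; the grasp point (between the pads) lies 19 mm behind it; z points along the fingers, y is the line along which they close (so a half turn about z gives the same grasp; the last joint's range is limited). The gripper opens to 85 mm and grips with 20 to 120 N. Pads are 22 mm wide; open, the fingers measure 114 mm over their backs; the gripper's body (76 mm by 85 mm) begins 54 mm behind the grasp point. The pads swing forward as they close: fully open they stand 13 mm farther back than shut.
Start: joints at [-63.192, 18.392, -4.016, 83.108, 1.295, 78.541, -3.26], TCP at [0.285, 0.584, 0.231] pointing down, gripper open.
Joint ranges: [-163.93, 163.93], [-17.29, 119.83], [-79.2, 71.16], [3.27, 140.29], [-89.18, 269.18], [5.43, 117.66], [-154.24, 154.24]. Speed limits (degrees/s): [147.25, 147.25, 180, 180, 180, 180, 180].

INTERFACE

Orientations are given as a 3x3 rotation matrix whose columns are the frame's x, y, z axes.
In Python, from rig import state, camera, hand_in gives the robot as it stands. The module is installed in compiled form; this text tells all that it offers.
- The arm moves only by the tool carry_out, never from a script. Its argument "steps" is a list of rows, each a list of 6 numbers: the shift along the tool's x, y, z in cm, then the turn, a rotation vector about the tool's x, y, z in rad. In form: [[x, y, z, rx, ry, rz], ...]. A call has 1 to 10 rows; each row shifts and turns the commanded pose from where the row before left it, along the tool's axes as they then stand; what a row does not reach is not made up. A row lasts 1/12 s, in which the tool goes at most 41.7 mm and 7.16 degrees, less where a joint would pass 70% of its speed; a pose out of reach is approached as far as the arm can. A call is refused whole if a number of a shift passes 4.17 or a number of a turn 0.125, either way. A call with a gripper value outside its range is refused whole. "hand" is the finger opening in cm, from 0 to 8.54, set as the call begins (left out, the last holds). The fingers move at their own pace and stop on an object; "squeeze" is the grip in N (left out, the last holds). Time passes only in rows, so rows that do not move let the fingers close. It gives the time, the measured TCP pose, the force, the opening and the grip force at its end, in the units of the state.
- state(): the state, without advancing time (a new reading comes with each control period).
- camera(name): name is "scene" or "top" or "wrist"; returns a dict with "frame" (400x640x3 uint8, blue, green, red), "camera_matrix" (3x3 intrinsics, pixels), "dist" ([k1, k2, p1, p2, k3] as OpenCV has them; the pictures are not rectified), "view" (4x4, takes a point from world to camera coordinates); the wrist camera has in their place "hand_eye" (4x4, takes a point from camera to tool coordinates, whose origin is the TCP and whose axes are the flange's). Camera axes: x right, y up, looking along -z (the intrinsics and any distortion apply to the point x, -y, -z); pixel columns grow to the right and rows downward; lengths in m; the calibration is good to about 2 mm. A picture is of the moment at which its call begins: read the wrist's pose just before it. There is no depth.
- hand_in(): hands the job in; it is judged then, once.
The state is a dict: "t": time; "joints": joint angles; "joint_velocities": joint speeds; "tau": joint torques, N m; "position": TCP position; "ee_rot": TCP orientation; "force": force on the tool from outside, world axes, zero at the start; "ft_torque": the same for the moment, N m; "grip_width": finger opening in m; "gripper_force": force on a finger pad.
Only numpy, scipy, OpenCV 4.12 (cv2) and the standard library are available. Lean on these libraries where they do the work, as an engineer would, in place of code of your own. Each camera call takes 0.05 s, during which the arm holds its last target. There are 200 camera calls.

TASK

Get the price-tag printer ready: set the ribbon cartridge upright in the printer's cradle with its nose in the notch, and swing the clamp all the way shut over it so that the cartridge is pressed home. Then feed one tag: press the roller lever of the microswitch gently, just until it clicks and no further, keep it there for half a second, and let it spring back. Leave the shakers and the mills standing where they are.

Things in the scene. Friction and masses are not known exactly. Their poses are not given: they have to be found in the camera images.
- cartridge: Loose black ribbon cartridge, about 120 g, upright on the table, on either side of the printer: a block 60 (x) x 34 (y) x 45 mm high, with a nose 18 long x 16 wide x 20 mm high low on its -x end. Grip it across the 34 mm, near the top. Origin: centre of the block's underside; x along the length, nose to -x; z up. A shaker stands off each end.
- printer: Fixed grey tag printer, hood off, deck 45 mm high. Origin: at table height under the centre of the cradle; z up; the deck reaches from x = -90 to +160 mm, y = -60 to +60; a paper roll stands on it at x = 95 to 155 mm, 106 mm high, and two steel hinge ears at x = 75, 115 mm high.
- cradle (a point): Centre of the sprung plate's rest level in the cradle, a black-walled pocket 66 x 40 mm inside, wall tops 66 mm above the table; axes as the printer. A 22 mm notch in the -x wall takes the cartridge's nose: its origin goes to the printer's x = y = 0, axes parallel. Put in, its underside rests 55 mm above the table; the shut clamp drives it down to 50 mm (home) against a 3 to 4.5 N spring.
- clamp (a joint): Hinge of the clamp, rad: 0 = fully shut (end stop, arm level over the cartridge), grows as it opens; starts at 1.6 to 2.0 (upright or leaning away from the cradle, to the printer's +x). Axis along the printer's y, at its x = +75 mm, 105 mm above the table. Steel arm 18 mm wide; stiff (0.35 N m): it stays where it is left, also when shut. Closing takes 3 to 6 N at the cross bar.
- clamp_bar (a point): Centre of the black round cross bar at the free end of the clamp arm, 115 mm from the hinge axis; bar 12 mm thick, 64 mm long, along the printer's y. At joint value q it is at printer x = 75 - 115 cos q mm, 105 + 115 sin q mm above the table (shut: x = -40, centre 105 mm, top 111 mm).
- switch: Fixed roller lever microswitch on a dark steel stand, base 125 (x) x 56 (y) x 12 mm; black switch block on it, its top 68 mm high (88 mm at the pivot). Origin: centre of the underside of the base; z up. The steel lever rises from its pivot (x = +25 mm, 85 mm high) towards -x and carries the roller at its end. May stand on either side of the printer; the two mills stand to its +y and -y sides.
- lever (a joint): Angle of the switch lever, rad: 0 = at rest, grows as the roller is pressed down. It clicks at 0.18; above 0.28 it is overtravelled and damaged (hard stop at 0.42). It springs back to 0 when let go. About 1 N at the roller to start, about 2.3 N at the click.
- roller (a point): Centre of the small white roller at the lever's free end (18 mm diameter, 11 mm wide, axle along the switch's y), 60 mm from the pivot. At rest at switch x = -31 mm, y = 0, centre 105.6 mm and top 114.6 mm above the table. It clicks when its top is pressed down to 104 mm; below 98 mm is overtravel.
- shaker_tall: Bystander: white ceramic shaker, 42 mm diameter, 72 mm high, loose, off the cartridge's +x end. Origin: centre of its underside.
- shaker_pot: Bystander: terracotta pot-shaped shaker, 46 mm diameter, 68 mm high, loose, off the cartridge's nose end. Origin: centre of its underside.
- pepper_mill: Bystander: dark wooden pepper mill, 46 mm diameter, 130 mm high, loose, 65 to 90 mm to the +y side of the switch. Origin: centre of its underside.
- salt_mill: Bystander: pale wooden salt mill, 48 mm diameter, 118 mm high, loose, 65 to 90 mm to the -y side of the switch. Origin: centre of its underside.
Mind the look-alikes: they are no part of the job. There is more than one size of the switch; the job needs the smaller.

How it is judged:
By the outcome, as a careful person would: the job done as asked, in the order asked, and still so for the second after the job is handed in, with the robot touching nothing.
It also fails if it takes over 72 s, if anything falls off the work surface, if the arm or the gripper's body presses on something with over 40 N, if the wrist force passes 120 N, or if a joint passes its speed limit or range.

## Working session

There is one attempt and no reset: what is moved stays moved. The work goes in short steps, Python scripts to look and compute and a tool call to move; the robot and the scene stay as the last step left them, time stands still between calls to the robot, and variables do not carry over. Pictures are saved under pics/ and viewed, at most 10 in all, crops included, and the job is handed in when it is done.

Besides the shell and the picture viewer there is one more tool, called as name(argument=value, ...), one argument or row to a line, values as JSON. carry_out: Moves the arm, as the interface text tells. Its arguments: {"type":"object","properties":{"steps":{"type":"array","items":{"type":"array","items":{"type":"number"}}},"hand":{"type":"number"},"squeeze":{"type":"number"}},"required":["steps"]}

```bash
mkdir -p pics; cat > h.py <<'E'
import numpy as np, cv2, pickle
from rig import state, camera, hand_in
def snap(n,f):
    s=state(); c=camera(n); c['s']=s; cv2.imwrite('pics/'+f+'.png',c['frame']); pickle.dump(c,open(f+'.pkl','wb')); return c
def load(f): return pickle.load(open(f+'.pkl','rb'))
def view(c):
    if 'view' in c: return np.array(c['view'])
    T=np.eye(4); T[:3,:3]=c['s']['ee_rot']; T[:3,3]=c['s']['position']
    return np.linalg.inv(T@np.array(c['hand_eye']))
def px(c,P):
    V=view(c); P=np.atleast_2d(P); q=P@V[:3,:3].T+V[:3,3]; q=q*[1,-1,-1]
    return cv2.projectPoints(q.reshape(-1,1,3),np.zeros(3),np.zeros(3),np.array(c['camera_matrix']),np.array(c['dist'],float))[0].reshape(-1,2)
def at(c,uv,z):
    V=view(c); uv=np.array(uv,float).reshape(-1,1,2)
    n=cv2.undistortPoints(uv,np.array(c['camera_matrix']),np.array(c['dist'],float)).reshape(-1,2)
    d=np.c_[n[:,0],-n[:,1],-np.ones(len(n))]@V[:3,:3]; o=-V[:3,:3].T@V[:3,3]
    return o+d*((z-o[2])/d[:,2])[:,None]
E
python3 -c "
from h import *
a=snap('scene','s0');b=snap('top','t0')
for c in(a,b):
  V=view(c);print(-V[:3,:3].T@V[:3,3])
s=state();print(s['t'],s['position'],s['ee_rot'],s['force'],s['grip_width'])
print(load('t0')['camera_matrix'],a['camera_matrix'])
"
```

```text
[0.96031037 0.45733727 1.01683566]
[0.39866251 0.01407376 1.3558608 ]
0.1 [0.28479272 0.58375762 0.23032258] [[-8.98808788e-01  4.38340462e-01 -6.34319569e-04]
 [ 4.38340902e-01  8.98807385e-01 -1.59327861e-03]
 [-1.28267368e-04 -1.71010103e-03 -9.99998530e-01]] [-0.23624703  0.31208487 -0.27720253] 0.0854243951824665
[[438.98279207   0.         326.84520417]
 [  0.         438.98279207 198.52450291]
 [  0.           0.           1.        ]] [[420.66980499   0.         321.6287333 ]
 [  0.         420.66980499 203.73280943]
 [  0.           0.           1.        ]]
```

View pics/t0.png

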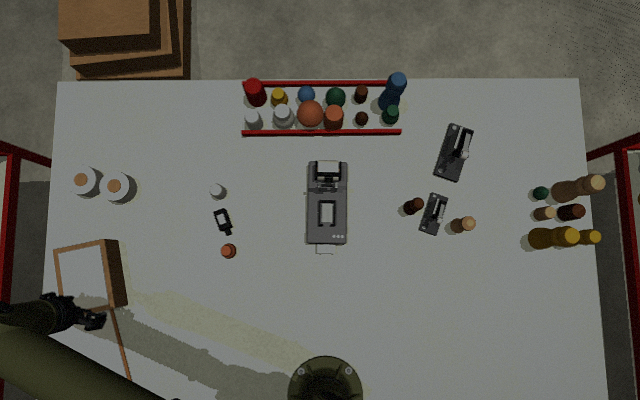

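View pics/s0.png

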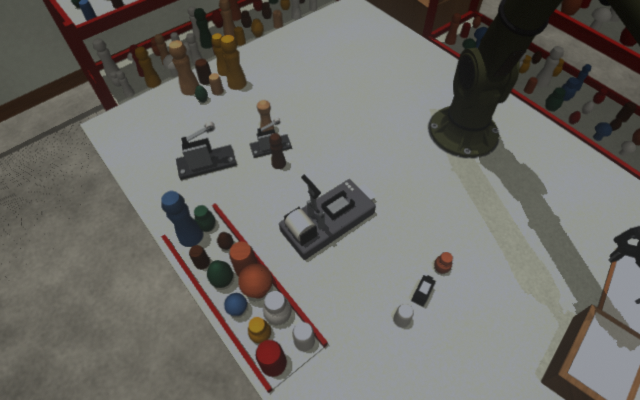

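Two switches are visible in the top view: at (453,152), about 60 px long, and at (433,214), about 42 px, which matches 125 mm. The one at (433,214) also has the two mills beside it. The cartridge is at (223,221) and the printer at (327,205). I'll confirm this in an enlarged crop.

```bash
python3 -c "
from h import *
c=load('t0');f=c['frame']
def cr(x,y,w,h,k): 
  g=cv2.resize(f[y:y+h,x:x+w],None,fx=k,fy=k,interpolation=cv2.INTER_CUBIC); return cv2.convertScaleAbs(g,alpha=1.5,beta=25)
a=cr(300,155,54,100,6)[:600]; b=cr(205,180,40,82,6)[:300]; 
A=cr(300,155,54,100,6); B=cr(208,200,32,43,8); C=cr(400,185,80,55,5.4)
o=np.zeros((600,800,3),np.uint8); o[:600,:324]=A; o[:344,330:586]=B; h,w=C.shape[:2]; o[600-min(h,250):600,330:330+w]=C[:min(h,250)] 
cv2.imwrite('pics/crop.png',o);print(C.shape)
"
```

```text
(297, 432, 3)
```

View pics/crop.png

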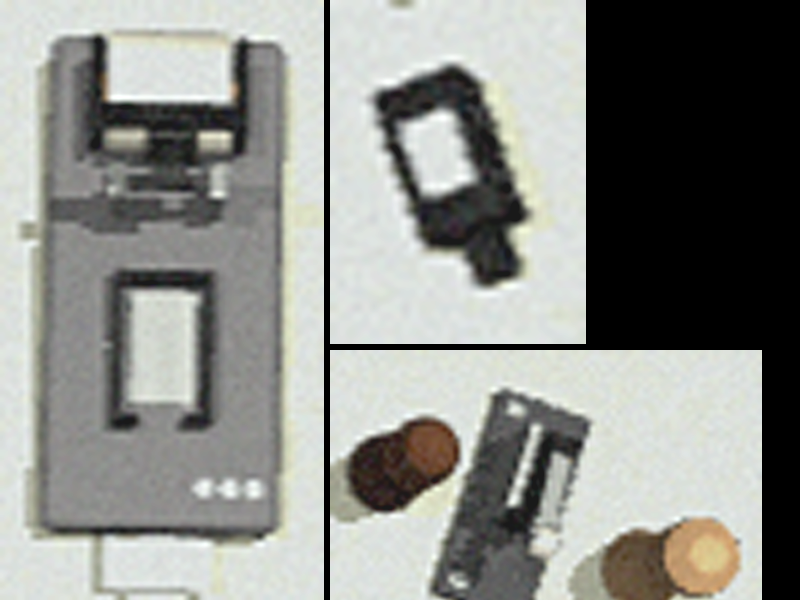

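The small switch is at (433,214), with roller down-right in the crop, dark mill at its +y side, pale one at -y. Cartridge nose is at the lower right of its block. The printer's cradle notch faces down in the picture (-x). Coarse positions follow, then wrist pictures.

```bash
python3 -c "
from h import *
c=load('t0')
B=lambda p:[(p[0]-330+.5)/8-.5+208,(p[1]+.5)/8-.5+200]
A=lambda p:[(p[0]+.5)/6-.5+300,(p[1]+.5)/6-.5+155]
C=lambda p:[(p[0]-330+.5)/5.4-.5+400,(p[1]-350+.5)/5.4-.5+185]
print('label corners',at(c,[B(p) for p in((397,123),(450,107),(476,184),(424,198))],.045).round(4))
print('cart corners',at(c,[B(p) for p in((375,97),(458,65))],.045).round(4), 'nose tip',at(c,B((498,283)),.02))
print('deck',at(c,[A(p) for p in((50,38),(285,42),(42,530),(280,532))],.045).round(4))
print('cradle outer',at(c,[A(p) for p in((115,272),(215,272),(108,428),(212,428))],.066).round(4))
print('sw roller',at(c,C((546,545)),.1146).round(4),'base',at(c,[C(p) for p in((503,390),(590,420),(432,598))],.012).round(4))
print('shakers',at(c,[[217,190]],.072),at(c,[[229,251]],.068))
print('mills',at(c,[C((432,448))],.130),at(c,[C((707,554))],.118))
w=snap('wrist','w0');print(w['hand_eye'],w['camera_matrix'])
"
```

```text
label corners [[0.5288 0.3213 0.045 ]
 [0.5345 0.3016 0.045 ]
 [0.5055 0.2915 0.045 ]
 [0.5006 0.3107 0.045 ]]
cart corners [[0.5386 0.3296 0.045 ]
 [0.5503 0.2989 0.045 ]] nose tip [[0.46992279 0.28789328 0.02      ]]
deck [[ 0.6903  0.045   0.045 ]
 [ 0.6869 -0.0744  0.045 ]
 [ 0.4417  0.0513  0.045 ]
 [ 0.439  -0.0666  0.045 ]]
cradle outer [[ 0.5673  0.0135  0.066 ]
 [ 0.5667 -0.0359  0.066 ]
 [ 0.4903  0.0179  0.066 ]
 [ 0.4896 -0.033   0.066 ]]
sw roller [[ 0.4968 -0.3299  0.1146]] base [[ 0.5947 -0.3378  0.012 ]
 [ 0.5766 -0.3874  0.012 ]
 [ 0.4756 -0.2916  0.012 ]]
shakers [[0.59989393 0.31315531 0.072     ]] [[0.42075167 0.27613861 0.068     ]]
mills [[ 0.54729496 -0.26811984  0.13      ]] [[ 0.49059988 -0.41414074  0.118     ]]
[[-1.27404043e-04  9.46143586e-01  3.23747276e-01  8.39468722e-02]
 [ 9.99999285e-01  5.05402888e-04 -1.08349869e-03 -5.90263954e-04]
 [-1.18876814e-03  3.23746906e-01 -9.46142974e-01 -1.43343743e-01]
 [ 0.00000000e+00  0.00000000e+00  0.00000000e+00  1.00000000e+00]] [[323.24800299   0.         315.40492569]
 [  0.         323.24800299 197.14743688]
 [  0.           0.           1.        ]]
```

```bash
cat >> h.py <<'E'
from scipy.spatial.transform import Rotation as R
def plan(x,y,z,yaw,s=None):
    """tool x points to (-cos yaw,-sin yaw): tool y along object's +y. Prints turn (tool), then shift after the turn, cm"""
    s=s or state(); a=np.radians(yaw); c,n=np.cos(a),np.sin(a)
    T=np.array([[-c,-n,0],[-n,c,0],[0,0,-1]]).T.copy()
    T=np.column_stack([[-c,-n,0],[-n,c,0],[0,0,-1]])
    E=np.array(s['ee_rot']); 
    print('turn',R.from_matrix(E.T@T).as_rotvec().round(4),'shift cm',(T.T@(np.array([x,y,z])-s['position'])*100).round(2))
E
python3 -c "
from h import *
plan(.517,.305,.15,20.6)"
```

```text
turn [-1.400e-03 -5.000e-04 -8.132e-01] shift cm [-11.93 -34.27   8.05]
```

carry_out(
  steps=[
    [0, 0, 0, 0, 0, -0.117],
    [0, 0, 0, 0, 0, -0.116],
    [0, 0, 0, 0, 0, -0.116],
    [0, 0, 0, 0, 0, -0.116],
    [0, 0, 0, 0, 0, -0.116],
    [0, 0, 0, 0, 0, -0.116],
    [0, 0, 0, 0, 0, -0.116],
  ],
)

```text
t: 0.73
position: [0.2849, 0.584, 0.2308]
ee_rot: [[-0.934, -0.357, -0.0], [-0.357, 0.934, -0.001], [0.001, -0.001, -1.0]]
force: [0.3, -0.2, -0.2]
grip_width: 0.0853
gripper_force: 0.0
```

carry_out(
  steps=[
    [-1.2, -3.43, 0.8, 0, 0, 0],
    [-1.2, -3.43, 0.8, 0, 0, 0],
    [-1.2, -3.43, 0.8, 0, 0, 0],
    [-1.2, -3.43, 0.8, 0, 0, 0],
    [-1.2, -3.43, 0.8, 0, 0, 0],
    [-1.2, -3.43, 0.8, 0, 0, 0],
    [-1.2, -3.43, 0.8, 0, 0, 0],
    [-1.2, -3.43, 0.8, 0, 0, 0],
    [-1.2, -3.43, 0.8, 0, 0, 0],
    [-1.2, -3.43, 0.8, 0, 0, 0],
  ],
)

```text
t: 1.57
position: [0.5186, 0.3037, 0.1508]
ee_rot: [[-0.936, -0.352, -0.0], [-0.352, 0.936, -0.0], [0.0, -0.0, -1.0]]
force: [1.0, -0.3, 0.2]
grip_width: 0.0855
gripper_force: 0.0
```

carry_out(
  steps=[
    [0, 0, 0, 0, 0, 0],
    [0, 0, 0, 0, 0, 0],
    [0, 0, 0, 0, 0, 0],
  ],
)

```text
t: 1.82
position: [0.5174, 0.3058, 0.1511]
ee_rot: [[-0.936, -0.351, -0.001], [-0.351, 0.936, 0.0], [0.001, 0.001, -1.0]]
force: [0.2, 0.1, 0.8]
grip_width: 0.0852
gripper_force: 0.0
```

```bash
python3 -c "
from h import *
w=snap('wrist','w1');print(w['s']['t'],w['s']['position'])
plan(.517,.305,.15,20.6)"
```

```text
1.8167 [0.51739553 0.30575101 0.15106667]
turn [ 0.0011 -0.0002  0.0016] shift cm [ 0.06 -0.17  0.14]
```

View pics/w1.png

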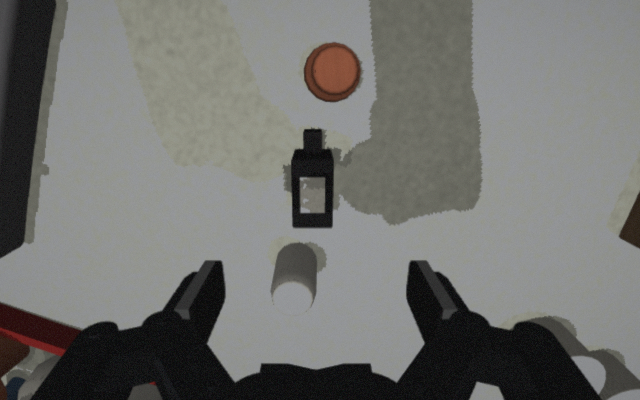

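Cartridge is at (312,190), nose up in the picture, pot at (332,72), tall shaker at (293,290). Edges come from profiles.

```bash
python3 -c "
from h import *
c=load('w1');g=cv2.cvtColor(c['frame'],6).astype(float);g=cv2.GaussianBlur(g,(3,3),0)
def edge(v,o,rise):
  d=np.diff(v)*(1 if rise else -1);i=d.argmax();k=d[max(i-2,0):i+3].clip(0);return o+(k*np.arange(max(i-2,0),max(i-2,0)+len(k))).sum()/k.sum()+.5
for r in (175,190,205,218):
  l=edge(g[r,275:300],275,False);q=edge(g[r,324:345],324,True)
  print(r,l,q,at(c,[[l,r],[q,r]],.045).round(4).tolist())
for k in (300,312,325):
  b=edge(g[218:238,k],218,True);print(k,b,at(c,[[k,b]],.045).round(4))
n=edge(g[120:138,312],120,True); n2=edge(g[120:138,312],120,False)
print(n2,at(c,[[312,n2]],.02),at(c,[[312,n2]],.0))
"
```

```text
175 290.8176470588235 333.12583668005357 [[0.5079, 0.2815, 0.045], [0.4961, 0.3131, 0.045]]
190 291.1905754795663 332.77919112850617 [[0.5197, 0.2859, 0.045], [0.5079, 0.3174, 0.045]]
205 291.76713615023476 332.4595818815331 [[0.5317, 0.2906, 0.045], [0.52, 0.3219, 0.045]]
218 291.9593350383632 332.11371484953133 [[0.5426, 0.2945, 0.045], [0.5309, 0.3259, 0.045]]
300 227.44066937119675 [[0.5484 0.3037 0.045 ]]
312 227.41556210112913 [[0.5448 0.3132 0.045 ]]
325 227.46207584830339 [[0.541  0.3235 0.045 ]]
128.03795211411105 [[0.47019118 0.28527808 0.02      ]] [[0.47248645 0.28596172 0.        ]]
```

```bash
python3 -c "
from h import *
plan(.5167,.3028,.02,20.4)"
```

```text
turn [ 0.0011 -0.0002  0.0051] shift cm [ 0.16 -0.37 13.14]
```

carry_out(
  steps=[
    [0.16, -0.37, 0.3, 0, 0, 0.005],
    [0, 0, 2.5, 0, 0, 0],
    [0, 0, 2.5, 0, 0, 0],
    [0, 0, 2.5, 0, 0, 0],
    [0, 0, 2.5, 0, 0, 0],
    [0, 0, 2.0, 0, 0, 0],
    [0, 0, 0.84, 0, 0, 0],
    [0, 0, 0, 0, 0, 0],
    [0, 0, 0, 0, 0, 0],
  ],
)

```text
t: 2.62
position: [0.5175, 0.3021, 0.0204]
ee_rot: [[-0.938, -0.348, 0.0], [-0.348, 0.938, 0.0], [-0.0, 0.0, -1.0]]
force: [1.2, 0.2, 0.7]
grip_width: 0.0857
gripper_force: 0.0
```

carry_out(
  steps=[
    [0, 0, 0, 0, 0, 0],
    [0, 0, 0, 0, 0, 0],
    [0, 0, 0, 0, 0, 0],
    [0, 0, 0, 0, 0, 0],
    [0, 0, 0, 0, 0, 0],
    [0, 0, 0, 0, 0, 0],
    [0, 0, 0, 0, 0, 0],
    [0, 0, 0, 0, 0, 0],
    [0, 0, 0, 0, 0, 0],
    [0, 0, 0, 0, 0, 0],
  ],
  hand=2.5,
  squeeze=30,
)

```text
t: 3.45
position: [0.5184, 0.3018, 0.021]
ee_rot: [[-0.938, -0.347, 0.002], [-0.347, 0.938, 0.001], [-0.002, 0.001, -1.0]]
force: [-0.9, 0.2, 5.3]
grip_width: 0.0333
gripper_force: 31.7
```

```bash
python3 -c "
from h import *
plan(.50,.28,.20,-1.5);print(state()['position'],state()['gripper_force'],state()['grip_width'])"
```

```text
turn [0.0009 0.0017 0.3804] shift cm [  1.78  -2.23 -17.9 ]
[0.51840099 0.30182383 0.02102819] 31.695245504379272 0.033279675564816646
```

carry_out(
  steps=[
    [0, 0, -1, 0, 0, 0],
    [0, 0, -2, 0, 0, 0],
    [0, 0, -3, 0, 0, 0],
    [0, 0, -4, 0, 0, 0],
    [0, 0, -4, 0, 0, 0],
    [0, 0, -4, 0, 0, 0],
    [0, 0, -2, 0, 0, 0],
    [0, 0, 0, 0, 0, 0.1],
    [0, 0, 0, 0, 0, 0.1],
    [0, 0, 0, 0, 0, 0.1],
  ],
)

```text
t: 4.28
position: [0.5175, 0.3009, 0.2206]
ee_rot: [[-0.999, -0.049, 0.0], [-0.049, 0.999, 0.0], [-0.0, 0.0, -1.0]]
force: [0.2, -0.2, -1.1]
grip_width: 0.0334
gripper_force: 31.0
```

carry_out(
  steps=[
    [0, 0, 0, 0, 0, 0.08],
    [-0.1, -2, 0, 0, 0, 0],
    [-0.2, -3, 0, 0, 0, 0],
    [-0.2, -3, 0, 0, 0, 0],
    [-0.2, -3, 0, 0, 0, 0],
    [-0.2, -3, 0, 0, 0, 0],
    [-0.2, -3, 0, 0, 0, 0],
    [0, -2, 0, 0, 0, 0],
    [0, -1, 0, 0, 0, 0],
    [0, 0, 0, 0, 0, 0],
  ],
)

```text
t: 5.12
position: [0.5234, 0.0981, 0.2201]
ee_rot: [[-1.0, 0.03, -0.0], [0.03, 1.0, -0.001], [0.0, -0.001, -1.0]]
force: [-0.3, -0.3, -1.6]
grip_width: 0.0333
gripper_force: 30.9
```

carry_out(
  steps=[
    [0, 0, 0, 0, 0, 0],
    [0, 0, 0, 0, 0, 0],
    [0, 0, 0, 0, 0, 0],
    [0, 0, 0, 0, 0, 0],
  ],
)

```text
t: 5.45
position: [0.5234, 0.1028, 0.2198]
ee_rot: [[-1.0, 0.023, -0.0], [0.023, 1.0, 0.0], [0.0, 0.0, -1.0]]
force: [0.4, -0.6, -1.5]
grip_width: 0.0335
gripper_force: 30.9
```

```bash
python3 -c "
from h import *
w=snap('wrist','w2');print(w['s']['t'],w['s']['position'],w['s']['ee_rot'],w['s']['force'])"
```

```text
5.45 [0.52336131 0.10277084 0.21978514] [[-9.99733973e-01  2.30631334e-02 -2.72564542e-04]
 [ 2.30630741e-02  9.99733988e-01  2.18931255e-04]
 [ 2.77541277e-04  2.12586837e-04 -9.99999939e-01]] [ 0.37623826 -0.55478029 -1.50703103]
```

View pics/w2.png

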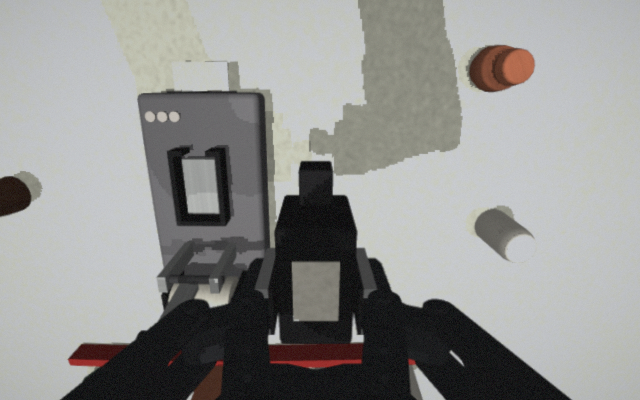

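Held cartridge is seen with its nose up (-x), cradle at (203,185), deck's near edge at row 93. Enlarge the cradle for edges.

```bash
python3 -c "
from h import *
c=load('w2');f=c['frame'][80:240,130:275]
cv2.imwrite('pics/w2c.png',cv2.convertScaleAbs(cv2.resize(f,None,fx=3.75,fy=3.75,interpolation=cv2.INTER_CUBIC),alpha=1.8,beta=20))
"
```

```text
(no output)
```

View pics/w2c.png

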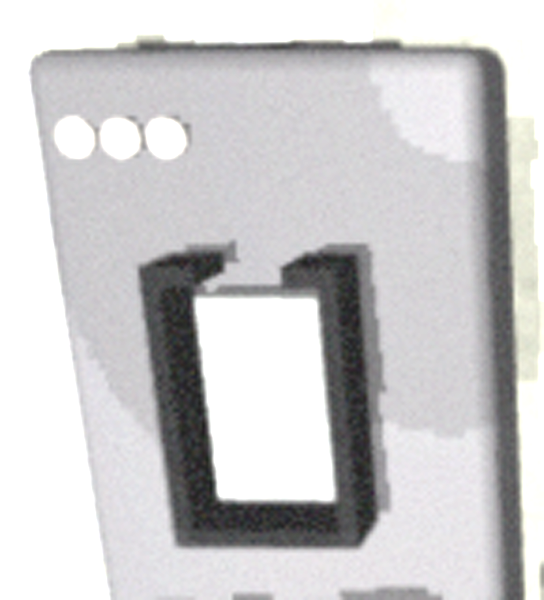

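```bash
python3 -c "
from h import *
c=load('w2')
q=lambda *p:[[(x+.5)/3.75-.5+130,(y+.5)/3.75-.5+80] for x,y in p]
print('outer top L-x,L+x,R+x',at(c,q((141,268),(178,545),(360,545)),.066).round(4).tolist())
print('outer base R', at(c,q((362,262),(378,515)),.045).round(4).tolist())
print('plate',at(c,q((193,293),(217,500),(335,502),(318,293)),.055).round(4).tolist())
print('deck corners',at(c,q((33,52),(500,52)),.045).round(4).tolist())
print('deck left edge',at(c,q((40,115),(108,580)),.045).round(4).tolist(),'right',at(c,q((482,115),(500,480)),.045).round(4).tolist())
print('notch edges',at(c,q((224,262),(283,267)),.066).round(4).tolist())
"
```

```text
outer top L-x,L+x,R+x [[0.4921, -0.0354, 0.066], [0.5674, -0.0382, 0.066], [0.5684, 0.0115, 0.066]]
outer base R [[0.496, 0.0146, 0.045], [0.5684, 0.0111, 0.045]]
plate [[0.501, -0.0278, 0.055], [0.5589, -0.0302, 0.055], [0.5602, 0.0026, 0.055], [0.502, 0.0051, 0.055]]
deck corners [[0.4394, -0.0645, 0.045], [0.4437, 0.0552, 0.045]]
deck left edge [[0.4551, -0.0656, 0.045], [0.5872, -0.0711, 0.045]] right [[0.459, 0.0495, 0.045], [0.5586, 0.0468, 0.045]]
notch edges [[0.4912, -0.0141, 0.066], [0.4929, 0.0006, 0.066]]
```

```bash
python3 -c "
from h import *
c=load('w2');g=cv2.GaussianBlur(cv2.cvtColor(c['frame'],6),(3,3),0).astype(int)
p=np.array(c['s']['position']);E=np.array(c['s']['ee_rot'])
tl=lambda uv,z:((at(c,uv,z)-p)@E*1000).round(2).tolist()
zt=p[2]+.024
for r in(270,290,310):print(r,[int(i)+280 for i in np.abs(np.diff(g[r,280:350])).argsort()[-4:]])
for k in(305,320,330):print(k,[int(i)+250 for i in np.abs(np.diff(g[250:335,k])).argsort()[-4:]])
print('nose cols',[ (r,[int(i)+285 for i in np.abs(np.diff(g[r,285:350])).argsort()[-4:]]) for r in(168,175,185)])
print('nose tip row',np.diff(g[150:172,316]))
print('predict nose top corners',px(c,[p+E@np.array([x,y,-.0002]) for x,y in((.048,-.008),(.048,.008),(.03,-.008),(.03,.008))]).round(1).tolist())
print('predict block top corners',px(c,[p+E@np.array([x,y,-.0245]) for x,y in((.03,-.017),(.03,.017),(-.03,-.017),(-.03,.017))]).round(1).tolist())
f=c['frame'][150:350,250:385];cv2.imwrite('pics/w2d.png',cv2.convertScaleAbs(cv2.resize(f,None,fx=3,fy=3,interpolation=cv2.INTER_CUBIC),alpha=2.5,beta=20))
"
```

```text
270 [340, 290, 339, 291]
290 [339, 291, 292, 338]
310 [293, 337, 338, 292]
305 [321, 260, 261, 320]
320 [321, 260, 261, 320]
330 [321, 260, 261, 320]
nose cols [(168, [332, 331, 299, 298]), (175, [331, 297, 332, 298]), (185, [297, 331, 298, 332])]
nose tip row [  0   4  10  17  17   7   1  -1  -9 -38 -67 -54 -17   0   2   4  -1  -1
   4   5   5]
predict nose top corners [[298.3, 170.4], [333.4, 170.3], [299.0, 207.3], [332.8, 207.3]]
predict block top corners [[273.8, 228.7], [358.2, 228.7], [279.6, 345.6], [352.3, 345.5]]
```

View pics/w2d.png

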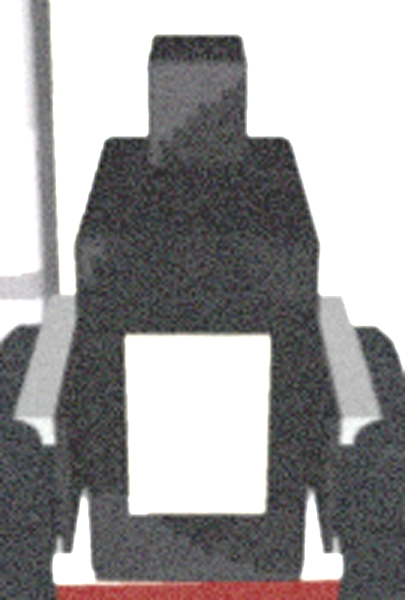

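```bash
python3 -c "
from h import *
from scipy.optimize import least_squares as LS
c=load('w2');p=np.array(c['s']['position']);E=np.array(c['s']['ee_rot'])
M=np.array([(.03,-.017,-.045),(.03,.017,-.045),(-.03,-.017,-.045),(-.03,.017,-.045),(.048,-.008,-.02),(.048,.008,-.02)])
U=np.array([(275.2,229.8),(355.8,229.8),(280.5,342.5),(350.5,342.5),(299.3,171.3),(332,171.3)])
def f(v):
  Q=M@R.from_euler('z',v[3]).as_matrix().T+v[:3]; return (px(c,p+Q@E.T)-U).ravel()
r=LS(f,[0,0,.02,0]);print(r.x,r.fun.round(1))
f2=lambda u:f([u[0],u[1],.0205,u[2]]);r=LS(f2,[0,0,0]);print(r.x,r.fun.round(1))
# printer fit
q=lambda *p:np.array([[(x+.5)/3.75-.5+130,(y+.5)/3.75-.5+80] for x,y in p])
U2=q((141,268),(178,545),(360,545),(193,293),(217,500),(33,52),(40,115))
M2=[(-.038,-.025,.066),(.038,-.025,.066),(.038,.025,.066)]
def g(v):
  Q=np.array(M2)@R.from_euler('z',v[2]).as_matrix().T+[v[0],v[1],0]; return (px(c,Q)-U2[:3]).ravel()
r=LS(g,[.53,-.01,-.03]);print(r.x,np.degrees(r.x[2]),r.fun.round(1))
"
```

```text
[-0.0020454  -0.00018802  0.02456991  0.00102722] [-0.4 -0.7  0.6 -0.7 -0.3  0.   0.2  0.  -0.7  0.8  0.5  0.8]
[-5.91068411e-05 -1.94630461e-04  1.01352919e-03] [-1.8 -1.   2.  -1.  -1.3  3.1  1.3  3.1 -1.2 -1.2  1.  -1.2]
[ 0.5303321  -0.01194915 -0.03288311] -1.8840635555467615 [-0.4 -0.6 -0.   0.1  0.4  0.6]
```

```bash
python3 -c "
from h import *
plan(.530,-.0115,.103,-1.9)"
```

```text
turn [ 0.0001 -0.0002  0.0096] shift cm [ -1.04 -11.37  11.68]
```

carry_out(
  steps=[
    [0, 0, 0, 0, 0, 0.0096],
    [-0.14, -1.37, 0, 0, 0, 0],
    [-0.3, -3, 0, 0, 0, 0],
    [-0.3, -3, 0, 0, 0, 0],
    [-0.2, -2.5, 0, 0, 0, 0],
    [-0.1, -1.5, 0, 0, 0, 0],
    [0, 0, 2.5, 0, 0, 0],
    [0, 0, 3, 0, 0, 0],
    [0, 0, 3, 0, 0, 0],
    [0, 0, 2.2, 0, 0, 0],
  ],
)

```text
t: 6.33
position: [0.5289, -0.0128, 0.1107]
ee_rot: [[-0.999, 0.036, -0.002], [0.036, 0.999, 0.0], [0.002, -0.0, -1.0]]
force: [-0.5, -0.6, -1.7]
grip_width: 0.0335
gripper_force: 30.9
```

carry_out(
  steps=[
    [0, 0, 1, 0, 0, 0],
    [0, 0, 0, 0, 0, 0],
    [0, 0, 0, 0, 0, 0],
    [0, 0, 0, 0, 0, 0],
  ],
)

```text
t: 6.67
position: [0.5313, -0.0128, 0.1047]
ee_rot: [[-0.999, 0.035, 0.003], [0.035, 0.999, 0.0], [-0.003, 0.0, -1.0]]
force: [-0.1, 0.5, -1.2]
grip_width: 0.0334
gripper_force: 30.9
```

```bash
python3 -c "
from h import *
plan(.530,-.0115,.103,-1.9)
w=snap('wrist','w3');print(w['s']['t'],w['s']['position'],w['s']['force'])
f=w['frame'][50:250,215:415];cv2.imwrite('pics/w3c.png',cv2.convertScaleAbs(cv2.resize(f,None,fx=3,fy=3,interpolation=cv2.INTER_CUBIC),alpha=2.5,beta=20))"
```

```text
turn [ 0.0004  0.003  -0.0021] shift cm [0.14 0.12 0.17]
6.6667 [ 0.53134464 -0.01278859  0.1046603 ] [-0.09339288  0.46797412 -1.24719925]
```

View pics/w3c.png

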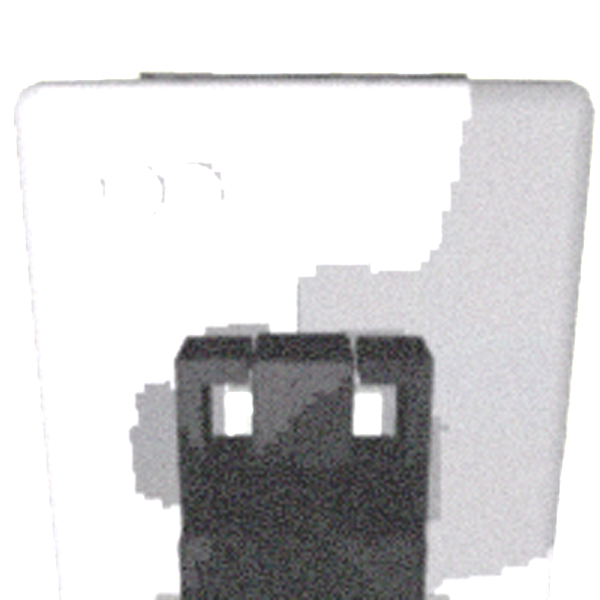

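```bash
python3 -c "
from h import *
c=load('w3');u=lambda *p:[[(x+.5)/3-.5+215,(y+.5)/3-.5+50] for x,y in p]
print(at(c,u((176,361),(433,361)),.066),at(c,u((18,90),(590,90)),.045))
print(at(c,u((252,361),(352,361)),c['s']['position'][2]),at(c,u((252,361),(352,361)),c['s']['position'][2]-.0045))
"
```

```text
[[ 0.49218289 -0.03593042  0.066     ]
 [ 0.49395818  0.01363548  0.066     ]] [[ 0.44089532 -0.06618719  0.045     ]
 [ 0.44490359  0.04739244  0.045     ]]
[[ 0.48295226 -0.01893188  0.1046603 ]
 [ 0.48349603 -0.00376005  0.1046603 ]] [[ 0.48408931 -0.01920418  0.1001603 ]
 [ 0.48465019 -0.00355523  0.1001603 ]]
```

carry_out(
  steps=[
    [0.05, 0.05, 0.3, 0, 0, 0],
    [0, 0, 0.5, 0, 0, 0],
    [0, 0, 0.5, 0, 0, 0],
    [0, 0, 0.4, 0, 0, 0],
    [0, 0, 0.3, 0, 0, 0],
    [0, 0, 0, 0, 0, 0],
    [0, 0, 0, 0, 0, 0],
  ],
)

```text
t: 7.3
position: [0.5292, -0.0125, 0.0826]
ee_rot: [[-0.999, 0.035, -0.001], [0.035, 0.999, -0.0], [0.001, -0.0, -1.0]]
force: [0.2, -0.3, -1.2]
grip_width: 0.0334
gripper_force: 30.9
```

carry_out(
  steps=[
    [0, 0, 0.2, 0, 0, 0],
    [0, 0, 0.2, 0, 0, 0],
    [0, 0, 0.2, 0, 0, 0],
    [0, 0, 0, 0, 0, 0],
    [0, 0, 0, 0, 0, 0],
    [0, 0, 0, 0, 0, 0],
  ],
)

```text
t: 7.8
position: [0.5295, -0.0124, 0.077]
ee_rot: [[-0.999, 0.035, 0.0], [0.035, 0.999, 0.0], [-0.0, 0.0, -1.0]]
force: [-0.9, 0.8, -1.4]
grip_width: 0.0331
gripper_force: 30.9
```

carry_out(
  steps=[
    [0, 0, 0.1, 0, 0, 0],
    [0, 0, 0.1, 0, 0, 0],
    [0, 0, 0.1, 0, 0, 0],
    [0, 0, 0, 0, 0, 0],
    [0, 0, 0, 0, 0, 0],
    [0, 0, 0, 0, 0, 0],
  ],
)

```text
t: 8.3
position: [0.5297, -0.0124, 0.0742]
ee_rot: [[-0.999, 0.035, 0.001], [0.035, 0.999, 0.0], [-0.001, 0.0, -1.0]]
force: [-1.1, -0.2, 2.8]
grip_width: 0.0334
gripper_force: 31.2
```

carry_out(
  steps=[
    [0, 0, 0, 0, 0, 0],
    [0, 0, 0, 0, 0, 0],
    [0, 0, 0, 0, 0, 0],
    [0, 0, 0, 0, 0, 0],
    [0, 0, 0, 0, 0, 0],
    [0, 0, 0, 0, 0, 0],
  ],
  hand=5,
)

```text
t: 8.8
position: [0.5294, -0.0124, 0.0738]
ee_rot: [[-0.999, 0.035, -0.0], [0.035, 0.999, 0.0], [0.0, 0.0, -1.0]]
force: [-0.3, -0.0, 0.1]
grip_width: 0.0499
gripper_force: 0.0
```

carry_out(
  steps=[
    [0, 0, -0.5, 0, 0, 0],
    [0, 0, -1, 0, 0, 0],
    [0, 0, -2, 0, 0, 0],
    [0, 0, -3, 0, 0, 0],
    [0, 0, -3, 0, 0, 0],
    [0, 0, -1, 0, 0, 0],
    [0, 0, 0, 0, 0, 0],
    [0, 0, 0, 0, 0, 0],
  ],
)

```text
t: 9.47
position: [0.5296, -0.0124, 0.1795]
ee_rot: [[-0.999, 0.035, 0.001], [0.035, 0.999, 0.0], [-0.001, 0.0, -1.0]]
force: [0.4, -1.1, -0.4]
grip_width: 0.0501
gripper_force: 0.0
```

```bash
python3 -c "
from h import *
w=snap('wrist','w4');print(w['s']['t'],w['s']['position'],w['s']['force'])
a=snap('scene','s4')['frame'][160:270,260:390]
f=w['frame'][:,100:540]
o=np.zeros((590,800,3),np.uint8);o[:290,:319]=cv2.resize(f,(319,290));b=cv2.resize(a,None,fx=3.65,fy=3.65,interpolation=cv2.INTER_CUBIC);o[:b.shape[0],322:322+b.shape[1]]=b[:,:478];d=cv2.resize(w['frame'][120:260,235:395],None,fx=1.99,fy=1.99);o[300:300+d.shape[0],:d.shape[1]]=d
cv2.imwrite('pics/c4.png',cv2.convertScaleAbs(o,alpha=2,beta=15))"
```

```text
9.4667 [ 0.52964476 -0.01239133  0.17948286] [ 0.39064746 -1.10297587 -0.37202483]
```

View pics/c4.png

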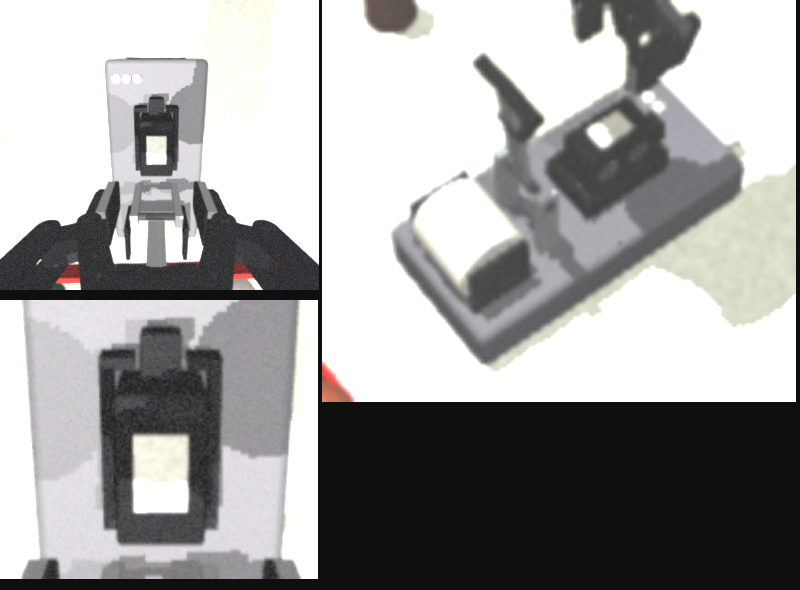

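Cartridge is seated: nose in the notch, block evenly within the walls. The bar's centre shows in the scene picture at about (312,186); solve for the clamp angle.

```bash
python3 -c "
from h import *
c=load('s4');a=np.radians(-1.9);ex=np.array([np.cos(a),np.sin(a),0]);O=np.array([.530,-.012,0])
for q in(1.5,1.6,1.7,1.8,1.9,2.0):
  P=O+ex*(.075-.115*np.cos(q))+[0,0,.105+.115*np.sin(q)];ey=np.array([-ex[1],ex[0],0]);print(q,P.round(4),px(c,[P,P+.032*ey,P-.032*ey]).round(1).tolist())
for x,z in((.125,.25),):
  P=O+ex*x;plan(P[0],P[1],z,-1.9)
"
```

```text
1.5 [ 0.5968 -0.0142  0.2197] [[317.9, 179.8], [326.1, 188.5], [309.9, 171.3]]
1.6 [ 0.6083 -0.0146  0.22  ] [[314.0, 182.1], [322.2, 190.9], [306.0, 173.5]]
1.7 [ 0.6198 -0.015   0.219 ] [[310.1, 184.7], [318.3, 193.6], [302.1, 176.1]]
1.8 [ 0.6311 -0.0154  0.217 ] [[306.2, 187.6], [314.4, 196.6], [298.3, 178.9]]
1.9 [ 0.6421 -0.0157  0.2138] [[302.4, 190.8], [310.5, 199.8], [294.6, 182.0]]
2.0 [ 0.6528 -0.0161  0.2096] [[298.8, 194.1], [306.9, 203.1], [291.0, 185.3]]
turn [-0.0002 -0.0024 -0.0021] shift cm [-12.66   0.04  -7.25]
```

Bar fits q ≈ 1.68. Next: close the hand, go up, over, and down behind the bar.

carry_out(
  steps=[
    [0, 0, -2, 0, 0, 0],
    [0, 0, -4, 0, 0, 0],
    [0, 0, -3, 0, 0, 0],
    [-1, 0, 0, 0, 0, 0],
    [-2.5, 0, 0, 0, 0, 0],
    [-3, 0, 0, 0, 0, 0],
    [-3, 0, 0, 0, 0, 0],
    [-2, 0, 0, 0, 0, 0],
    [-1.1, 0, 0, 0, 0, 0],
    [0, 0, 0, 0, 0, 0],
  ],
  hand=0,
)

```text
t: 10.4
position: [0.6563, -0.0169, 0.2653]
ee_rot: [[-0.999, 0.035, -0.004], [0.035, 0.999, -0.001], [0.004, -0.001, -1.0]]
force: [-0.4, -0.1, 0.3]
grip_width: -0.0001
gripper_force: 0.0
```

carry_out(
  steps=[
    [0, 0, 2, 0, 0, 0],
    [0, 0, 2.2, 0, 0, 0],
    [0, 0, 2, 0, 0, 0],
    [0, 0, 0, 0, 0, 0],
    [0, 0, 0, 0, 0, 0],
  ],
)

```text
t: 10.82
position: [0.6537, -0.0167, 0.2051]
ee_rot: [[-0.999, 0.035, -0.004], [0.035, 0.999, -0.0], [0.004, -0.0, -1.0]]
force: [-0.1, -0.1, 0.1]
grip_width: -0.0
gripper_force: 0.0
```

```bash
cat >> h.py <<'E'
def pr(s=None):
    s=s or state();a=np.radians(-1.9);d=np.array(s['position'])-[.530,-.012,0]
    return (np.array([d[0]*np.cos(a)+d[1]*np.sin(a),-d[0]*np.sin(a)+d[1]*np.cos(a),d[2]])*1000).round(1)
E
python3 -c "
from h import *
print(pr(),state()['t'],state()['force'],state()['joints'],state()['grip_width'])"
```

```text
[123.8  -0.6 205.1] 10.8167 [-0.10079463 -0.06810345  0.06910818] [-14.79366401  20.04902875  17.94044385  85.04460146  -6.23267128
  76.13542436  91.62370267] -2.3838583956466927e-05
```

carry_out(
  steps=[
    [0.6, 0, 0, 0, 0, 0],
    [0.8, 0, 0, 0, 0, 0],
    [0.8, 0, 0, 0, 0, 0],
    [0.8, 0, 0, 0, 0, 0],
    [0.8, 0, 0.1, 0, 0, 0],
    [0.8, 0, 0.1, 0, 0, 0],
    [0, 0, 0, 0, 0, 0],
  ],
)

```text
t: 11.4
position: [0.6081, -0.0152, 0.2058]
ee_rot: [[-0.999, 0.035, 0.001], [0.035, 0.999, 0.001], [-0.001, 0.001, -1.0]]
force: [0.8, 0.5, 1.5]
grip_width: -0.0001
gripper_force: 0.3
```

carry_out(
  steps=[
    [0.8, 0, 0.1, 0, 0, 0],
    [0.8, 0, 0.2, 0, 0, 0],
    [0.8, 0, 0.2, 0, 0, 0],
    [0.8, 0, 0.2, 0, 0, 0],
    [0.8, 0, 0.2, 0, 0, 0],
    [0.8, 0, 0.2, 0, 0, 0],
    [0.8, 0, 0.2, 0, 0, 0],
    [0, 0, 0, 0, 0, 0],
    [0, 0, 0, 0, 0, 0],
  ],
)

```text
t: 12.15
position: [0.5517, -0.0132, 0.1913]
ee_rot: [[-0.999, 0.035, -0.003], [0.035, 0.999, 0.0], [0.003, 0.0, -1.0]]
force: [-0.8, 0.8, -0.6]
grip_width: -0.0001
gripper_force: 0.0
```

```bash
python3 -c "
from h import *
print(pr(),state()['t'],state()['force'])"
```

```text
[ 21.7  -0.4 191.3] 12.15 [-0.82988727  0.75340098 -0.64626044]
```

```bash
python3 -c "
from h import *
w=snap('wrist','w5');g=cv2.cvtColor(w['frame'],6);a=np.radians(-1.9);ex=np.array([np.cos(a),np.sin(a),0]);ey=np.array([-ex[1],ex[0],0]);O=np.array([.530,-.012,0])
s=snap('scene','s5');G=cv2.cvtColor(s['frame'],6)
for q in np.arange(.5,1.4,.1):
  P=np.array([O+ex*(.075-.115*np.cos(q))+[0,0,.105+.115*np.sin(q)]+ey*t for t in(-.028,-.022,.022,.028)])
  u=px(w,P).round().astype(int);v=px(s,P).round().astype(int)
  print(q.round(2),u.tolist(),[int(g[y,x]) if 0<=y<400 and 0<=x<640 else -1 for x,y in u],v[0].tolist(),[int(G[y,x]) for x,y in v])
"
```

```text
0.5 [[265, 157], [276, 157], [356, 157], [367, 157]] [93, 93, 69, 70] [340, 169] [38, 32, 117, 117]
0.6 [[263, 172], [275, 172], [358, 172], [370, 172]] [92, 92, 68, 69] [339, 168] [31, 38, 118, 117]
0.7 [[261, 190], [273, 190], [360, 190], [372, 190]] [92, 93, 67, 65] [337, 167] [28, 30, 75, 89]
0.8 [[259, 211], [272, 211], [362, 210], [374, 210]] [106, 102, 103, 90] [334, 166] [30, 29, 89, 47]
0.9 [[258, 233], [270, 233], [363, 233], [376, 233]] [28, 30, 25, 24] [332, 166] [29, 31, 30, 31]
1.0 [[257, 258], [270, 258], [364, 257], [377, 257]] [143, 91, 101, 178] [329, 166] [29, 29, 44, 41]
1.1 [[256, 283], [269, 283], [365, 283], [378, 282]] [179, 92, 100, 177] [325, 167] [94, 38, 87, 147]
1.2 [[256, 308], [269, 308], [365, 308], [378, 308]] [19, 16, 15, 21] [322, 168] [151, 153, 60, 72]
1.3 [[256, 333], [269, 333], [365, 333], [378, 332]] [28, 15, 25, 20] [318, 169] [150, 147, 58, 61]
```

The bar is at q ≈ 0.9 (dark at wrist (258..376,233)), as planned. Now go onto its top and push down.

carry_out(
  steps=[
    [-0.5, 0, 0, 0, 0, 0],
    [0, 0, -1.3, 0, 0, 0],
    [0, 0, -1.3, 0, 0, 0],
    [1, 0, 0, 0, 0, 0],
    [1, 0, 0, 0, 0, 0],
    [0, 0, 0.6, 0, 0, 0],
    [0.2, 0, 0.5, 0, 0, 0],
    [0.4, 0, 0.5, 0, 0, 0],
    [0.5, 0, 0.5, 0, 0, 0],
    [0.4, 0, 0.5, 0, 0, 0],
  ],
)

```text
t: 13.08
position: [0.5222, -0.0121, 0.1918]
ee_rot: [[-0.999, 0.035, -0.002], [0.035, 0.999, 0.0], [0.002, 0.0, -1.0]]
force: [-5.5, -0.1, 9.9]
grip_width: -0.0002
gripper_force: 5.1
```

carry_out(
  steps=[
    [0.4, 0, 0.5, 0, 0, 0],
    [0.4, 0, 0.5, 0, 0, 0],
    [0.3, 0, 0.5, 0, 0, 0],
    [0.3, 0, 0.5, 0, 0, 0],
    [0.3, 0, 0.5, 0, 0, 0],
    [0.3, 0, 0.5, 0, 0, 0],
    [0.2, 0, 0.5, 0, 0, 0],
    [0.2, 0, 0.5, 0, 0, 0],
    [0.2, 0, 0.5, 0, 0, 0],
    [0, 0, 0, 0, 0, 0],
  ],
)

```text
t: 13.92
position: [0.4966, -0.0113, 0.1456]
ee_rot: [[-0.999, 0.035, -0.001], [0.035, 0.999, -0.0], [0.001, -0.0, -1.0]]
force: [0.1, -0.2, -0.0]
grip_width: 0.0002
gripper_force: 0.0
```

```bash
python3 -c "
from h import *
print(pr(),state()['t'],state()['force'])"
```

```text
[-33.5  -0.4 145.6] 13.9167 [ 0.10488826 -0.17724832 -0.03059917]
```

carry_out(
  steps=[
    [0.1, 0, 0.5, 0, 0, 0],
    [0.1, 0, 0.5, 0, 0, 0],
    [0.1, 0, 0.5, 0, 0, 0],
    [0.1, 0, 0.5, 0, 0, 0],
    [0.1, 0, 0.4, 0, 0, 0],
    [0, 0, 0.3, 0, 0, 0],
    [0, 0, 0.2, 0, 0, 0],
    [0, 0, 0.2, 0, 0, 0],
  ],
)

```text
t: 14.58
position: [0.4921, -0.0111, 0.1157]
ee_rot: [[-0.999, 0.035, -0.001], [0.035, 0.999, 0.0], [0.001, 0.0, -1.0]]
force: [-3.2, 0.0, 4.6]
grip_width: -0.0003
gripper_force: 2.2
```

carry_out(
  steps=[
    [0, 0, 0.15, 0, 0, 0],
    [0, 0, 0.1, 0, 0, 0],
    [0, 0, 0, 0, 0, 0],
    [0, 0, 0, 0, 0, 0],
  ],
)

```text
t: 14.92
position: [0.4932, -0.0112, 0.1134]
ee_rot: [[-0.999, 0.035, 0.002], [0.035, 0.999, -0.0], [-0.002, -0.0, -1.0]]
force: [0.4, -0.6, 0.4]
grip_width: 0.0001
gripper_force: 0.0
```

carry_out(
  steps=[
    [0, 0, 0.1, 0, 0, 0],
    [0, 0, 0.1, 0, 0, 0],
    [0, 0, 0, 0, 0, 0],
  ],
)

```text
t: 15.17
position: [0.4932, -0.0112, 0.1118]
ee_rot: [[-0.999, 0.035, 0.002], [0.035, 0.999, 0.0], [-0.002, 0.0, -1.0]]
force: [0.1, 0.2, 3.8]
grip_width: 0.0001
gripper_force: 1.6
```

carry_out(
  steps=[
    [0, 0, 0.1, 0, 0, 0],
    [0, 0, 0.1, 0, 0, 0],
    [0, 0, 0, 0, 0, 0],
  ],
)

```text
t: 15.42
position: [0.4932, -0.0112, 0.1107]
ee_rot: [[-0.999, 0.035, 0.002], [0.035, 0.999, 0.0], [-0.002, 0.0, -1.0]]
force: [-2.8, -0.0, 10.5]
grip_width: -0.0001
gripper_force: 5.0
```

carry_out(
  steps=[
    [0, 0, 0.1, 0, 0, 0],
    [0, 0, 0.05, 0, 0, 0],
    [0, 0, 0, 0, 0, 0],
    [0, 0, 0, 0, 0, 0],
  ],
)

```text
t: 15.75
position: [0.4933, -0.0112, 0.1104]
ee_rot: [[-0.999, 0.036, 0.002], [0.036, 0.999, 0.001], [-0.002, 0.001, -1.0]]
force: [-5.8, -0.2, 18.7]
grip_width: -0.0001
gripper_force: 9.2
```

carry_out(
  steps=[
    [0, 0, -0.5, 0, 0, 0],
    [0, 0, -1.5, 0, 0, 0],
    [0, 0, -3, 0, 0, 0],
    [0, 0, -3, 0, 0, 0],
    [0, 0, -2.2, 0, 0, 0],
    [0, 0, -1, 0, 0, 0],
    [0, 0, 0, 0, 0, 0.11],
    [0, 0, 0, 0, 0, 0.11],
    [0, 0, 0, 0, 0, 0.115],
  ],
)

```text
t: 16.5
position: [0.4921, -0.0111, 0.2189]
ee_rot: [[-0.93, 0.367, -0.001], [0.367, 0.93, -0.0], [0.001, -0.0, -1.0]]
force: [-0.4, -0.9, -0.1]
grip_width: -0.0003
gripper_force: 0.0
```

```bash
python3 -c "
from h import *
print(state()['t'],state()['position'],state()['force'])
plan(.497,-.329,.22,-21.2)
s=snap('scene','s6');G=cv2.cvtColor(s['frame'],6);a=np.radians(-1.9);ex=np.array([np.cos(a),np.sin(a),0]);ey=np.array([-ex[1],ex[0],0]);O=np.array([.530,-.012,0])
"
```

```text
16.5 [ 0.49210018 -0.01105211  0.21889077] [-0.41504911 -0.85216092 -0.09950275]
turn [-0.0004 -0.0009 -0.0057] shift cm [-11.95 -29.47  -0.11]
```

carry_out(
  steps=[
    [-0.7, -1.5, 0, 0, 0, 0],
    [-1.2, -3, 0, 0, 0, 0],
    [-1.4, -3.5, 0, 0, 0, 0],
    [-1.4, -3.5, 0, 0, 0, 0],
    [-1.4, -3.5, 0, 0, 0, 0],
    [-1.4, -3.5, 0, 0, 0, 0],
    [-1.4, -3.5, 0, 0, 0, 0],
    [-1.4, -3.5, 0, 0, 0, 0],
    [-1.0, -2.5, 0, 0, 0, 0],
    [-0.6, -1.5, 0, 0, 0, 0],
  ],
)

```text
t: 17.38
position: [0.4949, -0.3334, 0.2187]
ee_rot: [[-0.931, 0.364, -0.002], [0.364, 0.931, -0.002], [0.001, -0.002, -1.0]]
force: [0.3, -0.3, 0.1]
grip_width: 0.0002
gripper_force: 0.0
```

carry_out(
  steps=[
    [0, 0, 0, 0, 0, 0],
    [0, 0, 0, 0, 0, 0],
    [0, 0, 0, 0, 0, 0],
    [0, 0, 0, 0, 0, 0],
    [0, 0, 0, 0, 0, 0],
  ],
)

```text
t: 17.8
position: [0.4972, -0.3274, 0.2198]
ee_rot: [[-0.933, 0.359, 0.0], [0.359, 0.933, 0.001], [0.0, 0.001, -1.0]]
force: [0.1, -0.1, -0.3]
grip_width: -0.0002
gripper_force: 0.0
```

```bash
python3 -c "
from h import *
w=snap('wrist','w6');print(w['s']['t'],w['s']['position'])
s=snap('scene','s7');b=s['frame'][150:270,260:390]
o=np.zeros((600,800,3),np.uint8);o[:375,:600]=cv2.resize(w['frame'][50:300,120:520],(600,375),interpolation=2)
o[380:600,:238]=cv2.resize(b,(238,220));d=s['frame'][95:180,230:310];o[380:600,245:452]=cv2.resize(d,(207,220))
cv2.imwrite('pics/c6.png',cv2.convertScaleAbs(o,alpha=1.7,beta=15))"
```

```text
17.8 [ 0.49718802 -0.32742318  0.21977011]
```

View pics/c6.png

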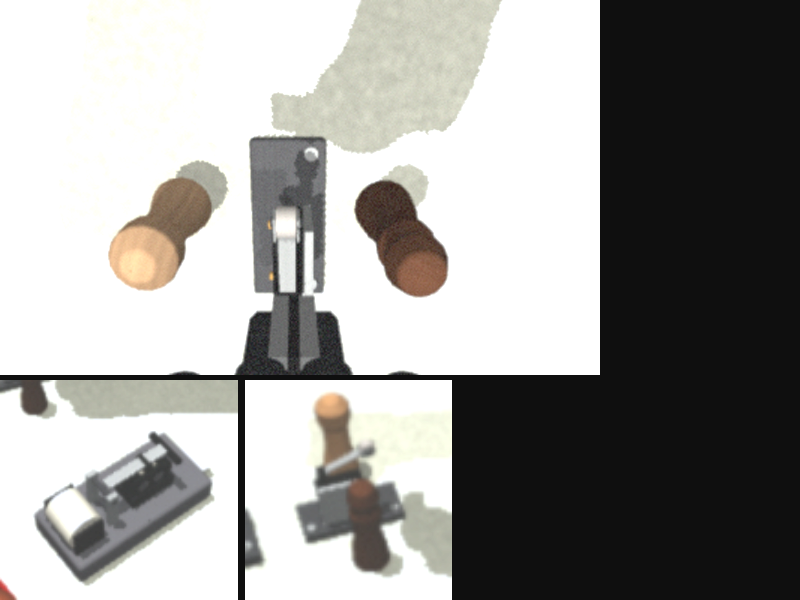

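The clamp lies level over the cartridge. The roller is at crop (287,224), i.e. wrist pixel (311,199), over the small switch with both mills clear.

```bash
python3 -c "
from h import *
w=load('w6');p=at(w,[[287.5/1.5+120-.2,224.5/1.5+50-.2]],.1056)[0]
b=at(w,[[x/1.5+120,y/1.5+50] for x,y in((251,138),(325,138),(255,292),(324,292))],.012);print(p,b.round(4).tolist())
plan(p[0],p[1],.125,-21.2)
"
```

```text
[ 0.50172771 -0.33288065  0.1056    ] [[0.4609, -0.3461, 0.012], [0.4802, -0.296, 0.012], [0.5766, -0.3909, 0.012], [0.5967, -0.3389, 0.012]]
turn [0.0007 0.0003 0.0017] shift cm [-0.61 -0.28  9.5 ]
```

carry_out(
  steps=[
    [-0.25, -0.12, 0, 0, 0, 0],
    [-0.25, -0.13, 1, 0, 0, 0],
    [0, 0, 2.5, 0, 0, 0],
    [0, 0, 2.5, 0, 0, 0],
    [0, 0, 2, 0, 0, 0],
    [0, 0, 1, 0, 0, 0],
    [0, 0, 0.3, 0, 0, 0],
    [0, 0, 0, 0, 0, 0],
    [0, 0, 0, 0, 0, 0],
    [0, 0, 0, 0, 0, 0],
  ],
)

```text
t: 18.73
position: [0.5012, -0.334, 0.1284]
ee_rot: [[-0.932, 0.362, 0.002], [0.362, 0.932, -0.001], [-0.003, -0.0, -1.0]]
force: [0.1, -0.3, 0.6]
grip_width: 0.0002
gripper_force: 0.0
```

carry_out(
  steps=[
    [0, 0, 0, 0, 0, 0],
    [0, 0, 0, 0, 0, 0],
    [0, 0, 0.3, 0, 0, 0],
    [0, 0, 0.2, 0, 0, 0],
    [0, 0, 0.1, 0, 0, 0],
    [0, 0, 0.1, 0, 0, 0],
    [0, 0, 0, 0, 0, 0],
  ],
)

```text
t: 19.32
position: [0.5002, -0.3332, 0.1196]
ee_rot: [[-0.932, 0.362, -0.0], [0.362, 0.932, 0.0], [0.001, 0.0, -1.0]]
force: [0.4, 0.2, 0.9]
grip_width: -0.0002
gripper_force: 0.0
```

```bash
python3 -c "
from h import *
print(state()['t'],state()['position'],state()['force'],state()['tau'])"
```

```text
19.3167 [ 0.50017873 -0.33321     0.11955494] [0.38663396 0.19857143 0.89580167] [ 3.11718544e-02 -4.14620411e+01  5.72778851e+00 -2.87027782e+01
  8.91646952e-03 -2.73849419e-02  5.00005233e-03]
```

carry_out(
  steps=[
    [0, 0, 0.1, 0, 0, 0],
    [0, 0, 0.1, 0, 0, 0],
    [0, 0, 0.1, 0, 0, 0],
    [0, 0, 0, 0, 0, 0],
    [0, 0, 0, 0, 0, 0],
  ],
)

```text
t: 19.73
position: [0.5004, -0.3333, 0.1169]
ee_rot: [[-0.932, 0.362, -0.0], [0.362, 0.932, 0.0], [0.0, 0.0, -1.0]]
force: [0.7, 0.3, -0.7]
grip_width: 0.0
gripper_force: 0.0
```

carry_out(
  steps=[
    [0, 0, 0.1, 0, 0, 0],
    [0, 0, 0.1, 0, 0, 0],
    [0, 0, 0, 0, 0, 0],
    [0, 0, 0, 0, 0, 0],
  ],
)

```text
t: 20.07
position: [0.5004, -0.3333, 0.1149]
ee_rot: [[-0.932, 0.362, 0.0], [0.362, 0.932, 0.0], [-0.0, 0.0, -1.0]]
force: [-0.0, 0.4, -0.0]
grip_width: 0.0002
gripper_force: 0.0
```

carry_out(
  steps=[
    [0, 0, 0.1, 0, 0, 0],
    [0, 0, 0.1, 0, 0, 0],
    [0, 0, 0, 0, 0, 0],
    [0, 0, 0, 0, 0, 0],
  ],
)

```text
t: 20.4
position: [0.5001, -0.3333, 0.1129]
ee_rot: [[-0.932, 0.362, -0.0], [0.362, 0.932, 0.0], [0.001, 0.0, -1.0]]
force: [-1.6, 1.1, 0.8]
grip_width: 0.0003
gripper_force: 0.9
```

carry_out(
  steps=[
    [0, 0, 0.1, 0, 0, 0],
    [0, 0, 0.1, 0, 0, 0],
    [0, 0, 0, 0, 0, 0],
    [0, 0, 0, 0, 0, 0],
  ],
)

```text
t: 20.73
position: [0.5002, -0.3334, 0.1108]
ee_rot: [[-0.932, 0.362, -0.0], [0.362, 0.932, 0.0], [0.0, 0.0, -1.0]]
force: [-1.4, 0.6, 1.5]
grip_width: 0.0
gripper_force: 1.0
```

carry_out(
  steps=[
    [0, 0, 0.1, 0, 0, 0],
    [0, 0, 0.1, 0, 0, 0],
    [0, 0, 0.1, 0, 0, 0],
    [0, 0, 0.1, 0, 0, 0],
    [0, 0, 0.1, 0, 0, 0],
    [0, 0, 0, 0, 0, 0],
    [0, 0, 0, 0, 0, 0],
  ],
)

```text
t: 21.32
position: [0.5003, -0.3333, 0.1058]
ee_rot: [[-0.932, 0.362, -0.0], [0.362, 0.932, 0.0], [0.0, 0.0, -1.0]]
force: [-1.1, 0.1, 3.2]
grip_width: 0.0002
gripper_force: 1.3
```

```bash
python3 -c "
from h import *
print(state()['t'],state()['position'],state()['force'],state()['gripper_force'])
w=snap('wrist','w7');s=snap('scene','s8')"
```

```text
21.3167 [ 0.50029776 -0.33329522  0.1058396 ] [-1.14462047  0.12702026  3.1917551 ] 1.3477072678506374
```

carry_out(
  steps=[
    [0, 0, 0.1, 0, 0, 0],
    [0, 0, 0.1, 0, 0, 0],
    [0, 0, 0.1, 0, 0, 0],
    [0, 0, 0.05, 0, 0, 0],
    [0, 0, 0, 0, 0, 0],
    [0, 0, 0, 0, 0, 0],
  ],
)

```text
t: 21.92
position: [0.5003, -0.3333, 0.1023]
ee_rot: [[-0.932, 0.362, -0.0], [0.362, 0.932, 0.0], [0.0, 0.0, -1.0]]
force: [-2.8, 1.3, 2.8]
grip_width: 0.0003
gripper_force: 1.5
```

```bash
python3 -c "
from h import *
s=state();print(s['t'],s['position'],s['force'],s['gripper_force'],s['ft_torque'])
F=[]
for i in range(4):
  camera('scene');q=state();F.append(q['force'].tolist()+[q['gripper_force'],q['position'][2],q['t']])
print(np.round(F,4))"
```

```text
21.9167 [ 0.50028672 -0.33329517  0.1023425 ] [-2.79725861  1.25149823  2.7644283 ] 1.519917156547308 [0.17462756 0.54393451 0.02537604]
[[-2.3102  0.4376  2.5864  1.4865  0.1024 21.9667]
 [-1.5702  1.3518  2.6327  1.5499  0.1024 22.0167]
 [-2.3232  1.5115  3.8421  1.5454  0.1025 22.0667]
 [-1.9287  0.8286  3.5131  1.5463  0.1025 22.1167]]
```

carry_out(
  steps=[
    [0, 0, 0, 0, 0, 0],
    [0, 0, 0, 0, 0, 0],
    [0, 0, 0, 0, 0, 0],
    [0, 0, 0, 0, 0, 0],
    [0, 0, 0, 0, 0, 0],
  ],
)

```text
t: 22.53
position: [0.5004, -0.3333, 0.1024]
ee_rot: [[-0.932, 0.362, 0.0], [0.362, 0.932, 0.0], [-0.0, 0.0, -1.0]]
force: [-2.2, 1.2, 4.5]
grip_width: 0.0002
gripper_force: 1.6
```

carry_out(
  steps=[
    [0, 0, -0.3, 0, 0, 0],
    [0, 0, -0.5, 0, 0, 0],
    [0, 0, -0.7, 0, 0, 0],
    [0, 0, -1.5, 0, 0, 0],
    [0, 0, -3, 0, 0, 0],
    [0, 0, -3, 0, 0, 0],
    [0, 0, -2, 0, 0, 0],
    [0, 0, 0, 0, 0, 0],
    [0, 0, 0, 0, 0, 0],
    [0, 0, 0, 0, 0, 0],
  ],
)

```text
t: 23.37
position: [0.5001, -0.3329, 0.2118]
ee_rot: [[-0.932, 0.362, -0.001], [0.362, 0.932, 0.001], [0.001, 0.0, -1.0]]
force: [1.0, -0.1, -0.5]
grip_width: 0.0002
gripper_force: 0.0
```

```bash
python3 -c "
from h import *
print(state()['t'],state()['position'])
a=snap('top','t9')['frame'].astype(int);b=load('t0')['frame'].astype(int);d=np.abs(a-b).max(2)>40
for n,(x,y) in dict(tall=(217,190),pot=(229,251),pepper=(413,206),salt=(461,224)).items(): print(n,d[y-12:y+13,x-12:x+13].sum())
# clamp angle check in scene s7
s=load('s7');G=cv2.cvtColor(s['frame'],6);an=np.radians(-1.9);ex=np.array([np.cos(an),np.sin(an),0]);ey=np.array([-ex[1],ex[0],0]);O=np.array([.530,-.012,0])
for q in(0,.05,.1,.15,.2):
  P=[O+ex*(.075-.115*np.cos(q))+[0,0,.105+.115*np.sin(q)]+ey*t for t in(-.026,.026)]
  v=px(s,P).round().astype(int);print(q,v.tolist(),[int(G[y,x]) for x,y in v])
"
```

```text
23.3667 [ 0.50012038 -0.33286968  0.21183049]
tall 0
pot 0
pepper 0
salt 415
0 [[344, 180], [357, 192]] [34, 36]
0.05 [[344, 179], [357, 191]] [45, 49]
0.1 [[344, 177], [357, 190]] [143, 67]
0.15 [[344, 176], [357, 189]] [149, 73]
0.2 [[344, 175], [357, 188]] [150, 74]
```

```bash
python3 -c "
from h import *
w=load('w6');print(at(w,[[138/1.5+120,265/1.5+50]],.118))
print(hand_in())"
```

```text
[[ 0.4902804  -0.41712102  0.118     ]]
the job is handed in; nothing more can be done
None
```

I handed the job in at about 23 s; hand_in gave no verdict. The cartridge sits in the cradle with its nose in the notch, and the clamp is shut to its end stop. I pressed the roller to 102.4 mm (it clicks at 104 mm), judged by height and force, held it for over half a second and released it. The shakers and mills were never approached closely: two shakers and the pepper mill showed no change from above, and the salt mill, hidden from above at the end, was still in place in the wrist picture taken just before the press.

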